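Take the bay length on the toy parking board and lock the tape

ROBOT

A 6-joint arm with a two-finger parallel gripper is mounted at the origin on the work surface. World frame = base frame: x ahead of the robot, y to its left, z up, the work surface at z = 0. Lengths are in m, angles in degrees, forces in N, time in s.
With the tool pointing down it reaches from about 0.35 to 0.875 m from the base axis. Payload 4.2 kg.
Tool frame: the origin (TCP) lies midway between the tips of the shut fingers; the grasp point (between the pads) lies 19 mm behind it; z points along the fingers, y is the line along which they close (so a half turn about z gives the same grasp; the last joint's range is limited). The gripper opens to 87 mm and grips with 3 to 60 N. Pads are 19 mm wide; open, the fingers measure 117 mm over their backs; the gripper's body (75 mm by 190 mm) begins 51 mm behind the grasp point.
Start: joints at [88.9, 22.042, 0.453, 0, -68.411, -14.817], TCP at [0.171, 0.601, 0.223] pointing down, gripper open.
Joint ranges: [-179.83, 179.83], [-69.29, 118.12], [-61.27, 80.66], [-181.25, 117.63], [-171.15, -9.14], [-177.46, 177.46]. Speed limits (degrees/s): [159.86, 159.86, 180, 180, 180, 180].

INTERFACE

Orientations are given as a 3x3 rotation matrix whose columns are the frame's x, y, z axes.
In Python, from station import sense, capture, camera_params, finish_job gives the robot as it stands.
- The arm moves only by the tool drive_tool, never from a script. Its argument "rows" is a list of rows, each an object of numbers: "tx", "ty", "tz": the shift along the tool's x, y, z in cm; "ax", "ay", "az": the turn, a rotation vector about the tool's x, y, z in rad; "claw": the finger opening in cm, from 0 to 8.7. In form: [{"tx": .., "ty": .., "tz": .., "ax": .., "ay": .., "az": .., "claw": ..}, ...]. A call has 1 to 10 rows; each row shifts and turns the commanded pose from where the row before left it, along the tool's axes as they then stand; what a row does not reach is not made up. A row lasts 1/12 s, in which the tool goes at most 41.7 mm and 7.16 degrees, less where a joint would pass 70% of its speed; a pose out of reach is approached as far as the arm can. A call with a gripper value outside its range is refused whole. The fingers move at their own pace and stop on an object; the grip force is fixed at half the most. Time passes only in rows, so rows that do not move let the fingers close. It gives the time, the measured TCP pose, the force, the opening and the grip force at its end, in the units of the state.
- sense(): the state, without advancing time (a new reading comes with each control period).
- capture(name): name is "side" or "top"; returns (picture, depth): 400x640x3 uint8, red, green, blue; 400x640 float32, m along the optical axis (not along the pixel's ray), 0 where there is no reading.
- camera_params(name): a dict with "intrinsics" (3x3 intrinsics, pixels), "R" (3x3) and "t" (3): a world point X has camera coordinates R X + t. Camera axes: x right, y down, z forward; pixel columns grow to the right and rows downward; lengths in m; the calibration is good to about 2 mm. A picture is of the moment at which its call begins. camera_params takes no time and is no camera call.
- finish_job(): hands the job in; it is judged then, once.
The state is a dict: "time_s": time; "joints": joint angles; "joint_velocities": joint speeds; "effort": joint torques, N m; "tcp_pos": TCP position; "ee_rot": TCP orientation; "wrist_force": force on the tool from outside, world axes, zero at the start; "moment": the same for the moment, N m; "gripper_width": opening from 0.0 (shut) to 1.0 (fully open); "gripper_force": force on a finger pad.
Only numpy, scipy, OpenCV 4.12 (cv2) and the standard library are available. Lean on these libraries where they do the work, as an engineer would, in place of code of your own. Each camera call takes 0.05 s, during which the arm holds its last target. There are 200 camera calls.

TASK

Measure the bay on the wooden toy-parking board: put the tape measure on the board, square to it, with its hook over the far side of the upright end batten, and back the case away against its spring until its front face (where the blade comes out) stands right over the dark inlaid line. Then press the lock on top of the case down so that the reading stays, and leave the case standing there on the board, blade still hooked. Leave the toys and everything else on the ledge where they are.

Things in the scene. Friction and masses are not known exactly. Their poses are not given: they have to be found in the camera images.
- tape_mid (a point): centre (half-way up) of the loose grey tape measure case: a block 95 mm long, 46 wide, 62 high, upright on its rubber sole, about 0.5 kg. x points out of the front face, along the blade; z up. The 20 mm wide steel blade comes out of the front face, its underside 28 mm above the sole. Friction holds the case where it is set down on the board, against the blade's spring.
- mouth (a point): bottom edge of the case's front face, mid-width, 47.5 mm ahead of tape_mid and 31 mm below it; x ahead, z up
- hook (a point): lower tip of the 3 mm thick, 24 mm wide hook plate hanging at the blade's end, 12 mm above the level of the sole, in its inner face (towards the case), mid-width. With the blade wound in it is 71.5 mm ahead of tape_mid, so 24 mm ahead of the front face, and 19 mm below tape_mid
- blade (a joint): length of blade drawn out (m): 0 = wound in (hook still 24 mm ahead of the front face), at most 0.125. A spring pulls it in with 1.0 N at 0 to 1.6 N at 0.125.
- lock_top (a point): centre of the top face of the lock, a black ribbed push piece 26 x 24 mm standing 12 mm proud of the case's top, its centre 26 mm ahead of tape_mid (towards the front face) and, when up, 43 mm above it
- lock (a joint): how far the lock is pressed straight down (m): 0 = up (blade free, as at the start); fully down at about 0.006, where its brake shoe bears on the blade. Moves at about 3 to 4 N, firm at the bottom (6 to 10 N is plenty), stays where it is left; down, it holds the blade.
- board: fixed flat wooden board on the ledge, 280 mm long (its x), 130 wide (its y), 14 thick; origin at the centre of its underside, z up. Across its +x end stands a batten 12 mm thick and 22 mm high above the board's top, from x = 128 to 140 mm, over the full width (top 36 mm above the ledge). The ledge is free for 35 mm beyond the batten.
- mark_mid (a point): middle of the dark inlaid line, 6 mm wide, that crosses the full width of the board's top, flush; its x axis is the board's x (towards the batten). The line lies 79 to 129 mm from the batten's outer face.
- truck: green plastic dump truck, bystander, 150 x 74 x 85 mm, origin at its underside
- taxi: orange die-cast taxi, bystander, 110 x 48 x 49 mm, parked beyond the batten, origin at its underside
- van: black police van, bystander, 140 x 60 x 82 mm, origin at its underside
- ramp: wooden ramp block, bystander, 170 x 70 x 50 mm, origin at its underside
- bowl: ceramic bowl, bystander, 120 mm across, 45 mm high, origin at its underside
- pencil: flat carpenter's pencil, bystander, 175 x 13 x 8 mm, origin at its underside
- cube: clear acrylic display cube with a flip-top lid, standing fixed, 110 x 110 x 110 mm, origin at its underside

How it is judged:
By the outcome, as a careful person would: the job done as asked, in the order asked, and still so for the second after the job is handed in, with the robot touching nothing.
It also fails if it takes over 45 s, if anything falls off the work surface, if the arm or the gripper's body presses on something with over 40 N, if the wrist force passes 120 N, or if a joint passes its speed limit or range.

## Working session

There is one attempt and no reset: what is moved stays moved. The work goes in short steps, Python scripts to look and compute and a tool call to move; the robot and the scene stay as the last step left them, time stands still between calls to the robot, and variables do not carry over. Pictures are saved under pics/ and viewed, at most 10 in all, crops included, and the job is handed in when it is done.

Besides the shell and the picture viewer there is one more tool, called after ">>>" by a JSON object that holds its "op" and its "data", one argument or row to a line. drive_tool: Moves the arm, as the interface text tells. Its arguments: {"type":"object","properties":{"rows":{"type":"array"}},"required":["rows"]}

```bash
mkdir -p pics; ls; python3 - <<'E'
from station import *
import cv2,numpy as np
for n in("top","side"):
    p,d=capture(n); cv2.imwrite(f"pics/{n}0.png",p[:,:,::-1]); np.save(f"pics/{n}0d.npy",d)
    c=camera_params(n);print(n,c["intrinsics"],c["R"],c["t"],-np.array(c["R"]).T@c["t"])
s=sense();print(s)
E
```

```text
pics
top [[451.76201924   0.         323.11645188]
 [  0.         451.76201924 199.09647325]
 [  0.           0.           1.        ]] [[-0.00401902 -0.99995179  0.00895889]
 [-0.99273551  0.00291237 -0.12028186]
 [ 0.12024997 -0.00937723 -0.99269936]] [-0.0075248   0.601769    1.19857984] [0.45323803 0.00196235 1.26227875]
side [[424.30281512   0.         323.31247414]
 [  0.         424.30281512 193.01776407]
 [  0.           0.           1.        ]] [[ 0.89702379 -0.44138583  0.02295351]
 [-0.27502164 -0.59807051 -0.75277803]
 [ 0.34599337  0.6689471  -0.65787413]] [-0.54025546  0.23230674  0.79034739] [ 0.27505643 -0.62822588  0.70722527]
{'time_s': 0.1, 'joints': array([ 8.89022625e+01,  2.20864027e+01,  3.88631991e-01, -2.70013060e-02,
       -6.84104358e+01, -1.48150102e+01]), 'joint_velocities': array([ 0.01040437, -0.15006164,  0.24660553,  0.09927492,  0.04853359,
        0.02702559]), 'effort': array([-1.20099008e-03, -3.91691601e+01,  1.87932551e+01,  4.23195228e+00,
        1.34097494e-02, -7.56505233e-05]), 'tcp_pos': array([0.17120229, 0.60054279, 0.22157112]), 'ee_rot': array([[ 9.61632676e-01, -2.74339882e-01, -4.74299387e-04],
       [-2.74340285e-01, -9.61630841e-01, -1.87977850e-03],
       [ 5.95972940e-05,  1.93777586e-03, -9.99998121e-01]]), 'wrist_force': array([0.55799538, 0.05447116, 0.68816753]), 'moment': array([ 0.00166189,  0.00365549, -0.0435975 ]), 'gripper_force': 0.0, 'gripper_width': 0.9979964900294168}
```

View pics/top0.png

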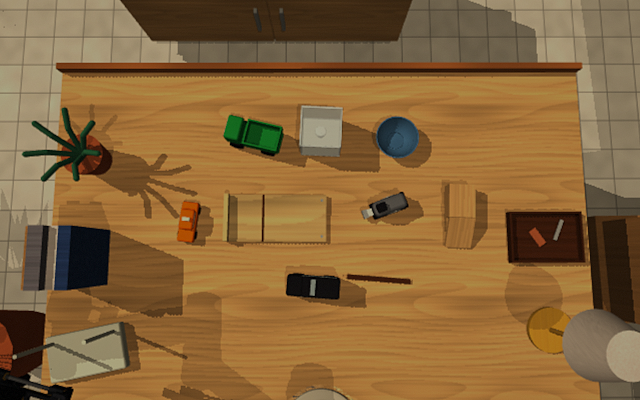

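View pics/side0.png

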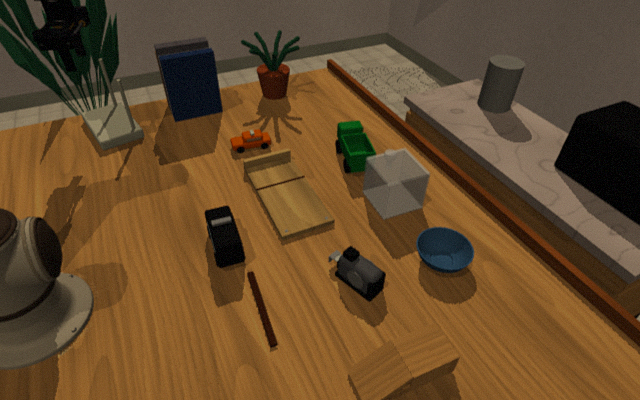

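The top view shows the board at cols 227–329, rows 194–244, with the batten at the left end and the line at col 263. The tape is at about (385,206) with its hook at (367,213), and the taxi is beyond the batten at (188,222). The side view agrees.

```bash
cat > h.py <<'E'
from station import *
import cv2,numpy as np
def cam(n):
    c=camera_params(n);return [np.array(c[k]) for k in("intrinsics","R","t")]
def rays(n,uv,z):
    K,R,t=cam(n);uv=np.atleast_2d(uv).astype(float)
    d=(R.T@np.linalg.inv(K)@np.c_[uv,np.ones(len(uv))].T).T;o=-R.T@t
    return o+d*((z-o[2])/d[:,2])[:,None]
def cloud(n,d):
    K,R,t=cam(n);v,u=np.mgrid[:400,:640];P=np.stack([(u-K[0,2])/K[0,0]*d,(v-K[1,2])/K[1,1]*d,d],-1)
    return (P-t)@R
def rect(p):
    (c,s,a)=cv2.minAreaRect((p[:,:2]*1000).astype(np.float32)); return np.round(c,1),np.round(s,1),round(a,2)
E
python3 - <<'E'
from h import *
d=np.load("pics/top0d.npy");im=cv2.imread("pics/top0.png");W=cloud("top",d);z=W[...,2]
def reg(u0,u1,v0,v1,m):
    k=np.zeros_like(z,bool);k[v0:v1,u0:u1]=1;return k&m
print("ledge z",np.median(z[255:270,220:280]), "board z",np.median(z[205:235,275:320]),z[205:235,275:320].std(),"batten",np.percentile(z[195:240,222:232],[50,90,97]))
k=reg(355,415,185,225,(z>.055)&(z<.068));print("case",k.sum(),rect(W[k]))
k=reg(355,415,185,225,(z>.069)&(z<.08));print("lock",k.sum(),rect(W[k]),np.median(z[k]))
k=reg(355,415,185,225,(z>.02)&(z<.068));print("case+blade",k.sum(),rect(W[k]))
k=reg(215,340,180,255,(z>.008)&(z<.022));print("board",k.sum(),rect(W[k]))
k=reg(215,340,180,255,(z>.028)&(z<.045));print("batten",k.sum(),rect(W[k]))
k=reg(160,215,190,255,(z>.01));print("taxi",k.sum(),rect(W[k]))
a=cv2.resize(im[180:260,210:340],None,fx=6,fy=6,interpolation=cv2.INTER_CUBIC)[:, :780]
b=cv2.resize(im[185:230,350:420],None,fx=10,fy=10,interpolation=cv2.INTER_CUBIC)
cv2.imwrite("pics/a.png",a);cv2.imwrite("pics/b.png",b)
g=cv2.cvtColor(im,cv2.COLOR_BGR2GRAY)
for v in range(198,242,6): print(v,g[v,222:236],g[v,256:270])
E
```

```text
ledge z 0.00027895956586084387 board z 0.014422776120749041 0.08966089489941159 batten [0.02912583 0.03790943 0.0396839 ]
case 368 (array([ 583.9, -189.7]), array([44.3, 90.6]), 18.18)
lock 85 (array([ 574.9, -164.4]), array([23.8, 25.7]), 22.3) 0.07378450305549542
case+blade 582 (array([ 579.5, -176.3]), array([ 46., 122.]), 18.79)
board 4541 (array([556.2, 116.6]), array([268.7, 178.3]), 89.85)
batten 242 (array([552.9, 256. ]), array([ 13.8, 128.6]), 89.69)
taxi 748 (array([520.2, 190.9]), array([391.7, 109.8]), 82.71)
198 [118 128 146 149 151 133  70  43  76  82  81  81  79  78] [127 128 128 127 131 126  81  15  75 127 117 119 118 119]
204 [129 135 148 147 151 135  74  47  77  73  74  73  73  73] [112 114 116 114 118 112  75  20  76 124 118 116 115 116]
210 [134 140 148 148 154 129  49  60  83  82  81  81  81  81] [128 128 129 129 133 118  57  27  91 139 130 131 129 130]
216 [124 138 147 147 154 126  30  69  95  91  92  93  91  91] [139 140 140 139 144 130  62  29 101 149 142 139 141 139]
222 [140 144 146 149 142  93  40  78  99  95  95  95  94  94] [144 144 145 145 151 126  33  46 115 152 146 144 144 144]
228 [134 143 146 149 143  95  45  80  89  87  89  88  87  87] [133 133 133 135 139 118  33  58 125 137 134 133 133 132]
234 [136 147 146 150 135  69  50  89  93  92  91  92  91  90] [139 138 139 140 146 119  10  63 127 143 139 138 138 138]
240 [122 136 132 131 113  45  49  78  75  76  76  75  74  71] [120 120 120 122 120  87   7  72 127 121 119 118 119 120]
```

View pics/a.png

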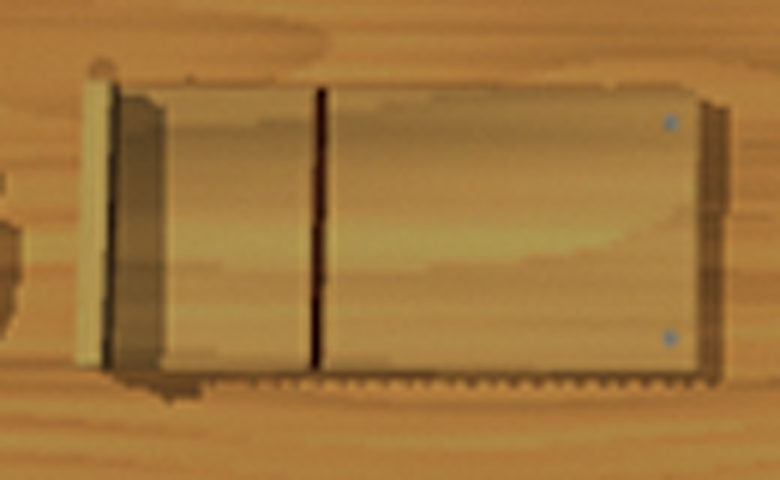

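View pics/b.png

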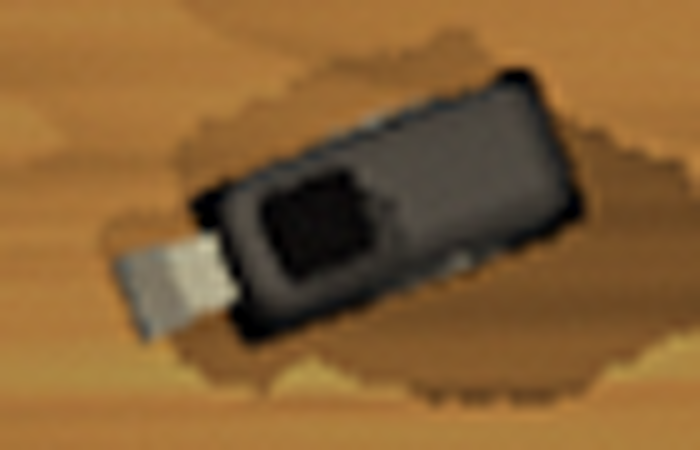

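The crops show the batten top between crop columns 78 and 118, and the inlaid line at columns 313–325. The case lies askew, its lock nearer the hook end (crop 320,222), with the hook at the lower left (135,300).

```bash
cat >> h.py <<'E'
def boardfit(im,d):
    """dark line and batten/board edges -> line (point,dir) on z=.014, batten outer edge z=.036"""
    g=cv2.cvtColor(im,cv2.COLOR_BGR2GRAY).astype(float);L=[];
    for v in range(197,240):
        r=g[v,257:270];w=np.clip(np.median(r)-20-r,0,None)
        if w.sum()>30: L.append((257+(w*np.arange(13)).sum()/w.sum(),v))
    return rays("top",L,.014)
def yaw(p):
    vx,vy,x0,y0=cv2.fitLine((p[:,:2]).astype(np.float32),cv2.DIST_HUBER,0,1e-4,1e-4).ravel();return np.degrees(np.arctan2(vy,vx)),(x0,y0)
E
python3 - <<'E'
from h import *
im=cv2.imread("pics/top0.png");d=np.load("pics/top0d.npy");W=cloud("top",d);z=W[...,2]
P=boardfit(im,d);print("line",yaw(P),P[0],P[-1])
g=cv2.cvtColor(im,cv2.COLOR_BGR2GRAY).astype(float)
# board near/far long edges and ends by depth clouds (per-row/col)
m=(z>.008)&(z<.022)
E_=[];B=[];I=[]
for v in range(200,240):
    u=np.where(m[v,300:345])[0].max()+300; E_.append((u+.5,v))
    b=np.where((z[v,215:240]>.029)&(z[v,215:240]<.045))[0]+215; B.append((b.min()-.5,v)); I.append((b.max()+.5,v))
for n,q,h in(("rear end",E_,.014),("batten outer",B,.036),("batten inner",I,.036)):
    p=rays("top",q,h);print(n,yaw(p))
s=[];t=[]
for u in range(240,320):
    c=np.where(m[180:255,u])[0]+180;s.append((u,c.min()-.5));t.append((u,c.max()+.5))
for n,q in(("far side",s),("near side",t)): print(n,yaw(rays("top",q,.014)))
# tape in colour: corners from mask in side view too
d2=np.load("pics/side0d.npy");W2=cloud("side",d2);z2=W2[...,2]
near=(abs(W2[...,0]-.58)<.09)&(abs(W2[...,1]+.185)<.11)
for a,b in((.055,.068),(.069,.08),(.02,.068)):
    k=near&(z2>a)&(z2<b);print("side",a,k.sum(),rect(W2[k]),np.median(z2[k]))
R=sense()["ee_rot"];print("to above tape (cm)",100*R.T@(np.array([.583,-.190,.15])-sense()["tcp_pos"]))
E
```

```text
line (np.float32(-0.48280013), (np.float32(0.5523812), np.float32(0.15762797))) [0.61081219 0.15732007 0.014     ] [0.49437471 0.15789641 0.014     ]
rear end (np.float32(-0.28190747), (np.float32(0.54956114), np.float32(-0.018978147)))
batten outer (np.float32(-0.75477374), (np.float32(0.5553517), np.float32(0.26225844)))
batten inner (np.float32(-0.63236076), (np.float32(0.5386838), np.float32(0.24889159)))
far side (np.float32(89.83722), (np.float32(0.6176619), np.float32(0.09958531)))
near side (np.float32(89.78357), (np.float32(0.48739862), np.float32(0.12429012)))
side 0.055 547 (array([ 589.8, -188.5]), array([40. , 87.6]), 21.74) 0.059772184791830656
side 0.069 130 (array([ 580.2, -164.6]), array([24.2, 25.4]), 20.48) 0.07253587195298725
side 0.02 1290 (array([ 585. , -175.3]), array([ 48.3, 123.2]), 19.44) 0.05201944803879808
to above tape (cm) [61.28716047 64.70990986  7.28617118]
```

>>> {"op": "drive_tool", "data": {
  "rows": [
    {"tx":2.55,"ty":2.7,"tz":0.2},
    {"tx":2.55,"ty":2.7,"tz":0.2},
    {"tx":2.55,"ty":2.7,"tz":0.2},
    {"tx":2.55,"ty":2.7,"tz":0.2},
    {"tx":2.55,"ty":2.7,"tz":0.2},
    {"tx":2.55,"ty":2.7,"tz":0.2},
    {"tx":2.55,"ty":2.7,"tz":0.2},
    {"tx":2.55,"ty":2.7,"tz":0.2},
    {"tx":2.55,"ty":2.7,"tz":0.2},
    {"tx":2.55,"ty":2.7,"tz":0.2}
  ]
}}

```text
invalid input at $.rows[0]: expected keys tx, ty, tz, ax, ay, az, claw
```

>>> {"op": "drive_tool", "data": {
  "rows": [
    {"tx":2.55,"ty":2.7,"tz":0.2},
    {"tx":2.55,"ty":2.7,"tz":0.2},
    {"tx":2.55,"ty":2.7,"tz":0.2},
    {"tx":2.55,"ty":2.7,"tz":0.2},
    {"tx":2.55,"ty":2.7,"tz":0.2},
    {"tx":2.55,"ty":2.7,"tz":0.2},
    {"tx":2.55,"ty":2.7,"tz":0.2},
    {"tx":2.55,"ty":2.7,"tz":0.2},
    {"tx":2.55,"ty":2.7,"tz":0.2},
    {"tx":2.55,"ty":2.7,"tz":0.2}
  ]
}}

```text
invalid input at $.rows[0]: expected keys tx, ty, tz, ax, ay, az, claw
```

>>> {"op": "drive_tool", "data": {
  "rows": [
    {"tx":2.55,"ty":2.7},
    {"tx":2.55,"ty":2.7},
    {"tx":2.55,"ty":2.7},
    {"tx":2.55,"ty":2.7},
    {},
    {}
  ]
}}

```text
invalid input at $.rows[0]: expected keys tx, ty, tz, ax, ay, az, claw
```

>>> {"op": "drive_tool", "data": {
  "rows": [
    {"az":0.121},
    {"az":0.121},
    {"az":0.121},
    {"az":0.121},
    {"az":0.121},
    {"az":0.121},
    {"az":0.121},
    {"az":0.121},
    {},
    {}
  ]
}}

```text
invalid input at $.rows[0]: expected keys tx, ty, tz, ax, ay, az, claw
```

```bash
python3 - <<'E'
from h import *
s=sense();R=s["ee_rot"];print(s["time_s"],s["tcp_pos"],s["joints"],s["wrist_force"])
print("tool x yaw",np.degrees(np.arctan2(R[1,0],R[0,0])),R[:,2])
c=np.array([.585,-.1895,.013]);print("go cm",100*R.T@(c-s["tcp_pos"]))
p,_=capture("side");cv2.imwrite("pics/s1.png",p[:,:,::-1][120:380,240:560])
E
```

```text
0.1 [0.17120229 0.60054279 0.22157112] [ 8.89022625e+01  2.20864027e+01  3.88631991e-01 -2.70013060e-02
 -6.84104358e+01 -1.48150102e+01] [0.55799538 0.05447116 0.68816753]
tool x yaw -15.922703368669664 [-4.74299387e-04 -1.87977850e-03 -9.99998121e-01]
go cm [61.46495351 64.58041281 20.98595659]
```

View pics/s1.png

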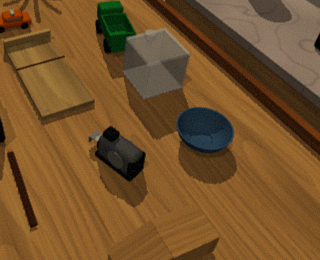

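The moves were refused because every key is needed in each row, and the picture shows the scene unchanged. I'll send them again with all the keys.

>>> {"op": "drive_tool", "data": {
  "rows": [
    {"tx":2.55,"ty":2.7,"tz":0.2,"ax":0,"ay":0,"az":0,"claw":8.7},
    {"tx":2.55,"ty":2.7,"tz":0.2,"ax":0,"ay":0,"az":0,"claw":8.7},
    {"tx":2.55,"ty":2.7,"tz":0.2,"ax":0,"ay":0,"az":0,"claw":8.7},
    {"tx":2.55,"ty":2.7,"tz":0.2,"ax":0,"ay":0,"az":0,"claw":8.7},
    {"tx":2.55,"ty":2.7,"tz":0.2,"ax":0,"ay":0,"az":0,"claw":8.7},
    {"tx":2.55,"ty":2.7,"tz":0.2,"ax":0,"ay":0,"az":0,"claw":8.7},
    {"tx":2.55,"ty":2.7,"tz":0.2,"ax":0,"ay":0,"az":0,"claw":8.7},
    {"tx":2.55,"ty":2.7,"tz":0.2,"ax":0,"ay":0,"az":0,"claw":8.7},
    {"tx":2.55,"ty":2.7,"tz":0.2,"ax":0,"ay":0,"az":0,"claw":8.7},
    {"tx":2.55,"ty":2.7,"tz":0.2,"ax":0,"ay":0,"az":0,"claw":8.7}
  ]
}}

```text
time_s: 0.98
tcp_pos: [0.3428, 0.2696, 0.2025]
ee_rot: [[0.962, -0.274, 0.0], [-0.274, -0.962, 0.0], [-0.0, -0.0, -1.0]]
wrist_force: [-0.2, 0.3, -0.1]
gripper_width: 1.002
gripper_force: 0.0
```

>>> {"op": "drive_tool", "data": {
  "rows": [
    {"tx":2.55,"ty":2.7,"tz":0.2,"ax":0,"ay":0,"az":0,"claw":8.7},
    {"tx":2.55,"ty":2.7,"tz":0.2,"ax":0,"ay":0,"az":0,"claw":8.7},
    {"tx":2.55,"ty":2.7,"tz":0.2,"ax":0,"ay":0,"az":0,"claw":8.7},
    {"tx":2.55,"ty":2.7,"tz":0.2,"ax":0,"ay":0,"az":0,"claw":8.7},
    {"tx":2.55,"ty":2.7,"tz":0.2,"ax":0,"ay":0,"az":0,"claw":8.7},
    {"tx":2.55,"ty":2.7,"tz":0.2,"ax":0,"ay":0,"az":0,"claw":8.7},
    {"tx":2.55,"ty":2.7,"tz":0.2,"ax":0,"ay":0,"az":0,"claw":8.7},
    {"tx":2.55,"ty":2.7,"tz":0.2,"ax":0,"ay":0,"az":0,"claw":8.7},
    {"tx":2.55,"ty":2.7,"tz":0.2,"ax":0,"ay":0,"az":0,"claw":8.7},
    {"tx":2.55,"ty":2.7,"tz":0.2,"ax":0,"ay":0,"az":0,"claw":8.7}
  ]
}}

```text
time_s: 1.82
tcp_pos: [0.5141, -0.06, 0.1823]
ee_rot: [[0.962, -0.274, -0.0], [-0.274, -0.962, 0.0], [-0.0, -0.0, -1.0]]
wrist_force: [0.3, 0.9, -0.1]
gripper_width: 1.001
gripper_force: 0.0
```

>>> {"op": "drive_tool", "data": {
  "rows": [
    {"tx":2.55,"ty":2.7,"tz":0.2,"ax":0,"ay":0,"az":0,"claw":8.7},
    {"tx":2.55,"ty":2.7,"tz":0.2,"ax":0,"ay":0,"az":0,"claw":8.7},
    {"tx":2.55,"ty":2.7,"tz":0.2,"ax":0,"ay":0,"az":0,"claw":8.7},
    {"tx":2.55,"ty":2.7,"tz":0.2,"ax":0,"ay":0,"az":0,"claw":8.7},
    {"tx":0,"ty":0,"tz":0,"ax":0,"ay":0,"az":0,"claw":8.7}
  ]
}}

```text
time_s: 2.23
tcp_pos: [0.584, -0.1949, 0.1727]
ee_rot: [[0.96, -0.279, -0.001], [-0.279, -0.96, -0.001], [-0.0, 0.001, -1.0]]
wrist_force: [0.2, -0.7, 0.1]
gripper_width: 0.998
gripper_force: 0.0
```

>>> {"op": "drive_tool", "data": {
  "rows": [
    {"tx":0,"ty":0,"tz":0,"ax":0,"ay":0,"az":0.121,"claw":8.7},
    {"tx":0,"ty":0,"tz":0,"ax":0,"ay":0,"az":0.121,"claw":8.7},
    {"tx":0,"ty":0,"tz":0,"ax":0,"ay":0,"az":0.121,"claw":8.7},
    {"tx":0,"ty":0,"tz":0,"ax":0,"ay":0,"az":0.121,"claw":8.7},
    {"tx":0,"ty":0,"tz":0,"ax":0,"ay":0,"az":0.121,"claw":8.7},
    {"tx":0,"ty":0,"tz":0,"ax":0,"ay":0,"az":0.121,"claw":8.7},
    {"tx":0,"ty":0,"tz":0,"ax":0,"ay":0,"az":0.121,"claw":8.7},
    {"tx":0,"ty":0,"tz":0,"ax":0,"ay":0,"az":0.121,"claw":8.7},
    {"tx":0,"ty":0,"tz":0,"ax":0,"ay":0,"az":0,"claw":8.7},
    {"tx":0,"ty":0,"tz":0,"ax":0,"ay":0,"az":0,"claw":8.7}
  ]
}}

```text
time_s: 3.07
tcp_pos: [0.582, -0.1898, 0.1743]
ee_rot: [[0.322, -0.947, -0.001], [-0.947, -0.322, 0.0], [-0.0, 0.0, -1.0]]
wrist_force: [-0.1, 0.0, -0.2]
gripper_width: 0.999
gripper_force: 0.0
```

```bash
python3 - <<'E'
from h import *
s=sense();R=s["ee_rot"];print(s["time_s"],s["tcp_pos"],s["joints"],s["wrist_force"])
print("tool x yaw",np.degrees(np.arctan2(R[1,0],R[0,0])),R[:,2])
c=np.array([.585,-.1895,.013]);print("go cm",100*R.T@(c-s["tcp_pos"]))
p,_=capture("side");cv2.imwrite("pics/s2.png",p[:,:,::-1])
E
```

```text
3.0667 [ 0.58196945 -0.18976366  0.1743099 ] [-2.93006002e+00  2.29000911e+01 -5.43352750e+00 -6.98590112e-03
 -6.16975831e+01  2.17409104e+01] [-0.0928622   0.01608413 -0.19601179]
tool x yaw -71.19246747551044 [-5.38369079e-04  1.35047816e-04 -9.99999846e-01]
go cm [ 0.07760551 -0.30289239 16.13082783]
```

View pics/s2.png

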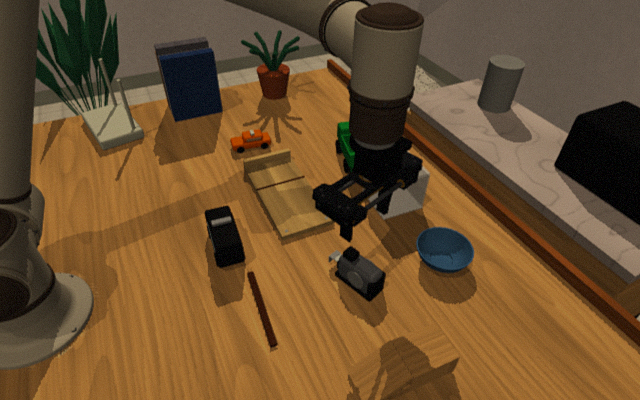

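The gripper stands over the tape with its fingers across the case. The side view is clear.

>>> {"op": "drive_tool", "data": {
  "rows": [
    {"tx":0.1,"ty":-0.3,"tz":3,"ax":0,"ay":0,"az":0,"claw":8.7},
    {"tx":0,"ty":0,"tz":3,"ax":0,"ay":0,"az":0,"claw":8.7},
    {"tx":0,"ty":0,"tz":3,"ax":0,"ay":0,"az":0,"claw":8.7},
    {"tx":0,"ty":0,"tz":3,"ax":0,"ay":0,"az":0,"claw":8.7},
    {"tx":0,"ty":0,"tz":2.1,"ax":0,"ay":0,"az":0,"claw":8.7},
    {"tx":0,"ty":0,"tz":1,"ax":0,"ay":0,"az":0,"claw":8.7},
    {"tx":0,"ty":0,"tz":1,"ax":0,"ay":0,"az":0,"claw":8.7},
    {"tx":0,"ty":0,"tz":0,"ax":0,"ay":0,"az":0,"claw":8.7},
    {"tx":0,"ty":0,"tz":0,"ax":0,"ay":0,"az":0,"claw":8.7}
  ]
}}

```text
time_s: 3.87
tcp_pos: [0.586, -0.1901, 0.0142]
ee_rot: [[0.32, -0.947, 0.001], [-0.947, -0.32, -0.0], [0.001, -0.001, -1.0]]
wrist_force: [0.6, -0.3, 0.6]
gripper_width: 1.001
gripper_force: 0.0
```

>>> {"op": "drive_tool", "data": {
  "rows": [
    {"tx":0,"ty":0,"tz":0,"ax":0,"ay":0,"az":0,"claw":4.0},
    {"tx":0,"ty":0,"tz":0,"ax":0,"ay":0,"az":0,"claw":4.0},
    {"tx":0,"ty":0,"tz":0,"ax":0,"ay":0,"az":0,"claw":4.0},
    {"tx":0,"ty":0,"tz":0,"ax":0,"ay":0,"az":0,"claw":4.0},
    {"tx":0,"ty":0,"tz":0,"ax":0,"ay":0,"az":0,"claw":4.0},
    {"tx":0,"ty":0,"tz":0,"ax":0,"ay":0,"az":0,"claw":4.0},
    {"tx":0,"ty":0,"tz":0,"ax":0,"ay":0,"az":0,"claw":4.0}
  ]
}}

```text
time_s: 4.45
tcp_pos: [0.5862, -0.19, 0.0138]
ee_rot: [[0.32, -0.948, 0.002], [-0.948, -0.32, -0.0], [0.001, -0.002, -1.0]]
wrist_force: [2.0, 0.2, -0.3]
gripper_width: 0.554
gripper_force: 0.8
```

>>> {"op": "drive_tool", "data": {
  "rows": [
    {"tx":0,"ty":0,"tz":0,"ax":0,"ay":0,"az":0,"claw":4.0},
    {"tx":0,"ty":0,"tz":0,"ax":0,"ay":0,"az":0,"claw":4.0},
    {"tx":0,"ty":0,"tz":0,"ax":0,"ay":0,"az":0,"claw":4.0},
    {"tx":0,"ty":0,"tz":0,"ax":0,"ay":0,"az":0,"claw":4.0}
  ]
}}

```text
time_s: 4.78
tcp_pos: [0.5863, -0.19, 0.0138]
ee_rot: [[0.32, -0.948, 0.002], [-0.948, -0.32, -0.0], [0.001, -0.002, -1.0]]
wrist_force: [2.8, 0.2, 0.6]
gripper_width: 0.526
gripper_force: 30.0
```

>>> {"op": "drive_tool", "data": {
  "rows": [
    {"tx":0,"ty":0,"tz":-2,"ax":0,"ay":0,"az":0,"claw":4.0},
    {"tx":0,"ty":0,"tz":-2,"ax":0,"ay":0,"az":0,"claw":4.0},
    {"tx":0,"ty":0,"tz":-2,"ax":0,"ay":0,"az":0,"claw":4.0},
    {"tx":0,"ty":0,"tz":0,"ax":0,"ay":0,"az":0.107,"claw":4.0},
    {"tx":0,"ty":0,"tz":0,"ax":0,"ay":0,"az":0.107,"claw":4.0},
    {"tx":0,"ty":0,"tz":0,"ax":0,"ay":0,"az":0.107,"claw":4.0},
    {"tx":0,"ty":0,"tz":0,"ax":0,"ay":0,"az":0,"claw":4.0},
    {"tx":0,"ty":0,"tz":0,"ax":0,"ay":0,"az":0,"claw":4.0}
  ]
}}

```text
time_s: 5.45
tcp_pos: [0.5835, -0.1897, 0.072]
ee_rot: [[0.006, -1.0, -0.004], [-1.0, -0.006, 0.001], [-0.001, 0.004, -1.0]]
wrist_force: [-0.3, -0.4, -5.3]
gripper_width: 0.533
gripper_force: 30.0
```

```bash
python3 - <<'E'
from h import *
s=sense();R=s["ee_rot"];t=s["tcp_pos"];print(s["time_s"],t,s["wrist_force"],s["gripper_width"],s["gripper_force"])
print("tool x yaw",np.degrees(np.arctan2(R[1,0],R[0,0])),R[:,2])
for n in("side","top"):
    p,d=capture(n);cv2.imwrite(f"pics/{n}3.png",p[:,:,::-1]);np.save(f"pics/{n}3d.npy",d)
p=cv2.imread("pics/side3.png")[150:330,270:450];q=cv2.imread("pics/top3.png")[160:250,320:440]
cv2.imwrite("pics/m3.png",np.hstack([cv2.resize(p,(400,400)),cv2.resize(q,(400,400))]))
# fine yaw: want tool x yaw = -90.4
E
```

```text
5.45 [ 0.58352649 -0.18973345  0.07200015] [-0.28942884 -0.36152948 -5.30997554] 0.5326028521386877 29.98948748689145
tool x yaw -89.65202253737351 [-4.34254345e-03  8.67235672e-04 -9.99990195e-01]
```

View pics/m3.png

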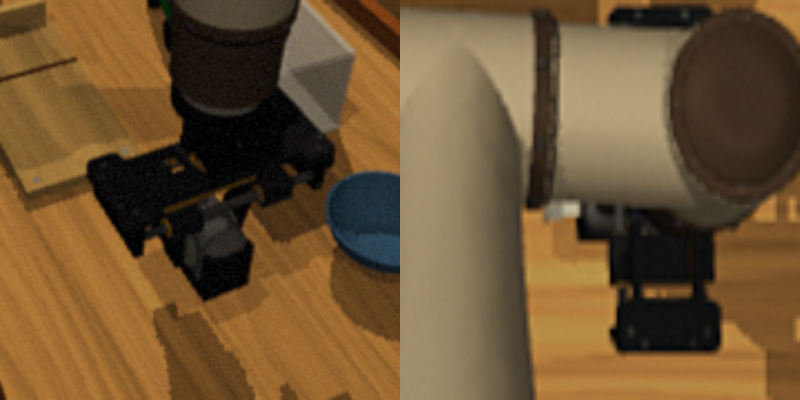

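The case is held and lifted (5.3 N), about square to the board. Next I carry it over the board.

>>> {"op": "drive_tool", "data": {
  "rows": [
    {"tx":-2.5,"ty":0.3,"tz":0,"ax":0,"ay":0,"az":0.013,"claw":4.0},
    {"tx":-4,"ty":0.3,"tz":0,"ax":0,"ay":0,"az":0,"claw":4.0},
    {"tx":-4,"ty":0.3,"tz":0,"ax":0,"ay":0,"az":0,"claw":4.0},
    {"tx":-4,"ty":0.3,"tz":0,"ax":0,"ay":0,"az":0,"claw":4.0},
    {"tx":-4,"ty":0.3,"tz":0,"ax":0,"ay":0,"az":0,"claw":4.0},
    {"tx":-4,"ty":0.3,"tz":0,"ax":0,"ay":0,"az":0,"claw":4.0},
    {"tx":-4,"ty":0.3,"tz":0,"ax":0,"ay":0,"az":0,"claw":4.0},
    {"tx":-4,"ty":0.3,"tz":0,"ax":0,"ay":0,"az":0,"claw":4.0},
    {"tx":-4,"ty":0.3,"tz":0,"ax":0,"ay":0,"az":0,"claw":4.0},
    {"tx":-3,"ty":0.3,"tz":0,"ax":0,"ay":0,"az":0,"claw":4.0}
  ]
}}

```text
time_s: 6.38
tcp_pos: [0.558, 0.1883, 0.0735]
ee_rot: [[-0.005, -1.0, 0.0], [-1.0, 0.005, 0.0], [-0.0, -0.0, -1.0]]
wrist_force: [0.4, -0.4, -3.7]
gripper_width: 0.529
gripper_force: 30.0
```

>>> {"op": "drive_tool", "data": {
  "rows": [
    {"tx":-1,"ty":0,"tz":0,"ax":0,"ay":0,"az":0,"claw":4.0},
    {"tx":0,"ty":0,"tz":0,"ax":0,"ay":0,"az":0,"claw":4.0},
    {"tx":0,"ty":0,"tz":0,"ax":0,"ay":0,"az":0,"claw":4.0},
    {"tx":0,"ty":0,"tz":0,"ax":0,"ay":0,"az":0,"claw":4.0}
  ]
}}

```text
time_s: 6.72
tcp_pos: [0.558, 0.1941, 0.0731]
ee_rot: [[-0.009, -1.0, -0.002], [-1.0, 0.009, -0.001], [0.001, 0.002, -1.0]]
wrist_force: [0.0, -0.1, -4.7]
gripper_width: 0.524
gripper_force: 30.0
```

```bash
python3 - <<'E'
from h import *
s=sense();R=s["ee_rot"];t=s["tcp_pos"];print(s["time_s"],t,s["wrist_force"],s["gripper_width"])
print("tool x yaw",np.degrees(np.arctan2(R[1,0],R[0,0])),R[:,2])
for n in("side","top"):
    p,d=capture(n);cv2.imwrite(f"pics/{n}4.png",p[:,:,::-1]);np.save(f"pics/{n}4d.npy",d)
p=cv2.imread("pics/side4.png")[90:250,200:360];q=cv2.imread("pics/top4.png")[180:260,200:300]
cv2.imwrite("pics/m4.png",np.hstack([cv2.resize(p,(400,400)),cv2.resize(q,(400,320)) if 0 else cv2.resize(q,(400,400))]))
E
```

```text
6.7167 [0.55798879 0.194114   0.07311592] [ 0.0118659 -0.1268321 -4.7010815] 0.5240853282617979
tool x yaw -90.53390811538446 [-1.55975824e-03 -9.55088084e-04 -9.99998327e-01]
```

View pics/m4.png

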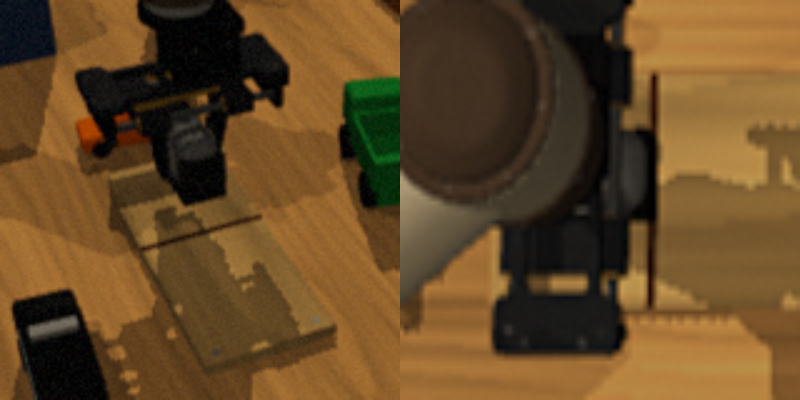

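The case is above the front half of the board, with its rear edge showing in the top view (crop 655,175). I measure the offset of the rear edge to the TCP.

```bash
cat >> h.py <<'E'
def rear(im,v0,v1,u0,u1,zs):
    "sub-pixel right (rear-sole) edge of the dark case: darkest-to-wood half level per row"
    g=cv2.cvtColor(im,cv2.COLOR_BGR2GRAY).astype(float);q=[]
    for v in range(v0,v1):
        r=g[v,u0:u1];i=int(np.argmax(np.diff(r)));a=r[max(0,i-1):i+1].min();b=r[i+2:i+5].mean();h=(a+b)/2
        j=max(0,i-1)
        while j<len(r)-2 and r[j+1]<h: j+=1
        q.append((u0+j+(h-r[j])/(r[j+1]-r[j]),v))
    return np.array(q),rays("top",q,zs)
E
python3 - <<'E'
from h import *
im=cv2.imread("pics/top4.png");g=cv2.cvtColor(im,cv2.COLOR_BGR2GRAY)
print(g[205:226:3,252:272])
d=np.load("pics/top4d.npy");W=cloud("top",d)
print(np.round(W[205:226:4,252:272,2]*1000).astype(int))
k=np.zeros((400,640),bool);k[205:226,252:272]=1;z=W[...,2]
kk=k&(z>.113)&(z<.126);print("top rear pts y pct",np.percentile(W[kk][:,1],[0,5,20]) if kk.any() else None,"x",np.percentile(W[kk][:,0],[0,50,100]))
E
```

```text
[[ 21  38  33  61  91  93  79  52  56  64  58  25  87 135 128 126 126 127
  126 127]
 [ 20  40  35  33  45  41  40  42  29   6   0   0  72 139 140 136 136 137
  137 137]
 [ 23  39  33  38  52  49  46  44  40  27   1   0  55 123 146 140 141 142
  141 141]
 [ 27  38  32  47  58  53  46  45  42  27   0   0  89 156 148 147 139 126
  126 127]
 [ 39  38  33  42  56  56  51  46  40  23   0   0  58 107 101 101 102 103
  102 102]
 [ 39  44  29  27  35  38  44  35  16   3   4   0  65 118 109 105 108 108
  108 106]
 [ 27  31  23  19  14  14  11   7   8   5   0   0  62 111 104 103 104 103
  103 103]]
[[235 158 161 158  17  16  11  17  18  14  13  18  13  17  13  16  15  14
   10  13]
 [237 162 162 159 117 119 121 115 113 116 111  97  79  16  14  15  12  14
   13  14]
 [232 160 157 158 119 119 126 118 116 114 114  94  76  14  17  15  15  13
   13  16]
 [161 160 160 157 121 125 123 120 113 114 111  91  73  14  14  18  15  13
   10  12]
 [165 165 160 119 113 115 113 115 111 111 109  92  71  12  15   9  12  17
   17  12]
 [167 170 168 163 171 147  16  15  15  13  14  17  15  12  15  14  14  13
   16  11]]
top rear pts y pct [0.14701899 0.14937505 0.15176062] x [0.53418977 0.554013   0.57244302]
```

```bash
python3 - <<'E'
from h import *
im=cv2.imread("pics/top4.png")
q,p=rear(im,209,222,260,270,.0593);print(q[:,0].round(2),np.median(p,0),yaw(p)[0])
P=boardfit(cv2.imread("pics/top0.png"),None);print(P[:,1].mean(),np.interp(.5535,P[::-1,0],P[::-1,1]))
# same estimator on original case, rear-sole: check with line fit in rotated frame skipped
E
```

```text
[264.25 264.22 264.24 263.99 263.84 263.84 263.78 263.75 263.89 263.88
 263.87 263.85 263.87] [0.55668546 0.1487292  0.0593    ] -1.1328068
0.15762796756360045 0.1578819110688765
```

>>> {"op": "drive_tool", "data": {
  "rows": [
    {"tx":0,"ty":0,"tz":1,"ax":0,"ay":0,"az":0,"claw":4.0},
    {"tx":0,"ty":0,"tz":1,"ax":0,"ay":0,"az":0,"claw":4.0},
    {"tx":0,"ty":0,"tz":1,"ax":0,"ay":0,"az":0,"claw":4.0},
    {"tx":0,"ty":0,"tz":0.7,"ax":0,"ay":0,"az":0,"claw":4.0},
    {"tx":0,"ty":0,"tz":0.3,"ax":0,"ay":0,"az":0,"claw":4.0},
    {"tx":0,"ty":0,"tz":0.2,"ax":0,"ay":0,"az":0,"claw":4.0},
    {"tx":0,"ty":0,"tz":0,"ax":0,"ay":0,"az":0,"claw":4.0},
    {"tx":0,"ty":0,"tz":0,"ax":0,"ay":0,"az":0,"claw":4.0},
    {"tx":0,"ty":0,"tz":0,"ax":0,"ay":0,"az":0,"claw":4.0}
  ]
}}

```text
time_s: 7.57
tcp_pos: [0.5589, 0.1956, 0.032]
ee_rot: [[-0.009, -1.0, 0.001], [-1.0, 0.009, 0.001], [-0.001, -0.001, -1.0]]
wrist_force: [0.6, 0.2, -4.5]
gripper_width: 0.524
gripper_force: 30.0
```

>>> {"op": "drive_tool", "data": {
  "rows": [
    {"tx":0,"ty":0,"tz":0.1,"ax":0,"ay":0,"az":0,"claw":4.0},
    {"tx":0,"ty":0,"tz":0.1,"ax":0,"ay":0,"az":0,"claw":4.0},
    {"tx":0,"ty":0,"tz":0,"ax":0,"ay":0,"az":0,"claw":4.0},
    {"tx":0,"ty":0,"tz":0,"ax":0,"ay":0,"az":0,"claw":4.0}
  ]
}}

```text
time_s: 7.9
tcp_pos: [0.5585, 0.1953, 0.0296]
ee_rot: [[-0.009, -1.0, 0.0], [-1.0, 0.009, 0.0], [-0.0, -0.0, -1.0]]
wrist_force: [0.4, -0.4, -3.9]
gripper_width: 0.526
gripper_force: 30.0
```

>>> {"op": "drive_tool", "data": {
  "rows": [
    {"tx":0,"ty":0,"tz":0.1,"ax":0,"ay":0,"az":0,"claw":4.0},
    {"tx":0,"ty":0,"tz":0,"ax":0,"ay":0,"az":0,"claw":4.0},
    {"tx":0,"ty":0,"tz":0,"ax":0,"ay":0,"az":0,"claw":4.0}
  ]
}}

```text
time_s: 8.15
tcp_pos: [0.5585, 0.1952, 0.0285]
ee_rot: [[-0.009, -1.0, -0.0], [-1.0, 0.009, -0.0], [0.0, 0.0, -1.0]]
wrist_force: [-0.2, -1.6, -4.7]
gripper_width: 0.531
gripper_force: 30.0
```

>>> {"op": "drive_tool", "data": {
  "rows": [
    {"tx":0.9,"ty":0,"tz":0,"ax":0,"ay":0,"az":0,"claw":4.0},
    {"tx":0.9,"ty":0,"tz":0,"ax":0,"ay":0,"az":0,"claw":4.0},
    {"tx":0.9,"ty":0,"tz":0,"ax":0,"ay":0,"az":0,"claw":4.0},
    {"tx":0.9,"ty":0,"tz":0,"ax":0,"ay":0,"az":0,"claw":4.0},
    {"tx":0.9,"ty":0,"tz":0,"ax":0,"ay":0,"az":0,"claw":4.0},
    {"tx":0.9,"ty":0,"tz":0,"ax":0,"ay":0,"az":0,"claw":4.0},
    {"tx":0.9,"ty":0,"tz":0,"ax":0,"ay":0,"az":0,"claw":4.0},
    {"tx":0.9,"ty":0,"tz":0,"ax":0,"ay":0,"az":0,"claw":4.0},
    {"tx":0.9,"ty":0,"tz":0,"ax":0,"ay":0,"az":0,"claw":4.0}
  ]
}}

```text
time_s: 8.9
tcp_pos: [0.558, 0.1134, 0.0287]
ee_rot: [[-0.009, -1.0, 0.001], [-1.0, 0.009, 0.0], [-0.0, -0.001, -1.0]]
wrist_force: [1.1, 2.2, -5.0]
gripper_width: 0.527
gripper_force: 30.0
```

>>> {"op": "drive_tool", "data": {
  "rows": [
    {"tx":0.4,"ty":0,"tz":0,"ax":0,"ay":0,"az":0,"claw":4.0},
    {"tx":0,"ty":0,"tz":0,"ax":0,"ay":0,"az":0,"claw":4.0},
    {"tx":0,"ty":0,"tz":0,"ax":0,"ay":0,"az":0,"claw":4.0},
    {"tx":0,"ty":0,"tz":0,"ax":0,"ay":0,"az":0,"claw":4.0},
    {"tx":0,"ty":0,"tz":0,"ax":0,"ay":0,"az":0,"claw":4.0},
    {"tx":0,"ty":0,"tz":0,"ax":0,"ay":0,"az":0,"claw":4.0}
  ]
}}

```text
time_s: 9.4
tcp_pos: [0.5577, 0.1107, 0.0285]
ee_rot: [[-0.008, -1.0, -0.0], [-1.0, 0.008, -0.0], [0.0, 0.0, -1.0]]
wrist_force: [-0.1, 1.3, -4.1]
gripper_width: 0.53
gripper_force: 30.0
```

```bash
cat > look.py <<'E'
from h import *
import sys
k=sys.argv[1]
s=sense();R=s["ee_rot"];t=s["tcp_pos"];print(s["time_s"],t,s["wrist_force"],s["gripper_width"],"yaw",np.degrees(np.arctan2(R[1,0],R[0,0])),R[:,2])
for n in("side","top"):
    p,d=capture(n);cv2.imwrite(f"pics/{n}{k}.png",p[:,:,::-1]);np.save(f"pics/{n}{k}d.npy",d)
p=cv2.imread(f"pics/side{k}.png")[100:240,200:360];q=cv2.imread(f"pics/top{k}.png")[180:260,215:315]
cv2.imwrite(f"pics/m{k}.png",np.hstack([cv2.resize(p,(400,400)),cv2.resize(q,(400,400))]))
im=cv2.imread(f"pics/top{k}.png");g=cv2.cvtColor(im,cv2.COLOR_BGR2GRAY)
z=cloud("top",d)[...,2]
print(g[205:226:3,284:304]);print((z[207:226:6,284:304]*1000).astype(int))
E
python3 look.py 5
```

```text
9.4 [0.5577182  0.11066884 0.02848793] [-0.06695742  1.2741184  -4.14889438] 0.5295525579975261 yaw -90.47486473648362 [-5.09438333e-05 -2.35981443e-05 -9.99999998e-01]
[[ 49  47  51  51  45  26  53 105 119 114 111 121 135 133 131 133 132 133
  133 135]
 [ 56  57  50  53  46  32  33  34  18   1   0  62 135 152 146 144 142 144
  146 147]
 [ 52  53  55  50  40  26  33  49  46  43  32   2  35  84  97  92  92  90
   94  94]
 [ 56  55  53  38  20  12  34  54  47  46  35   5  35  86 101  98  97  97
   96  97]
 [ 54  40  25  13  12  22  45  57  48  46  36   3  36  90 107 104 102 102
  103 103]
 [ 27  25  13  27  37  34  39  55  52  44  27   0  42  96 113 110 109 108
  109 109]
 [ 16  16  15  23  33  32  25  24   4   6   1   0  44  92  93  91  92  92
   92  91]]
[[388 382 364 344 319 294 296  13  13  14  11   8  14  17  15  13  16  11
   16  16]
 [356 342 327 308 297 293 117  77  76  73  70  65  53  18  14  15  12  13
    9  14]
 [292 298 294 224 114 116 110  75  75  74  74  68  51  18  17  13  12  13
   14  12]
 [138 141 141 121 121 125 126 122 111  28  36  35  24  16  10  14  14  16
   12  17]]
```

View pics/m5.png

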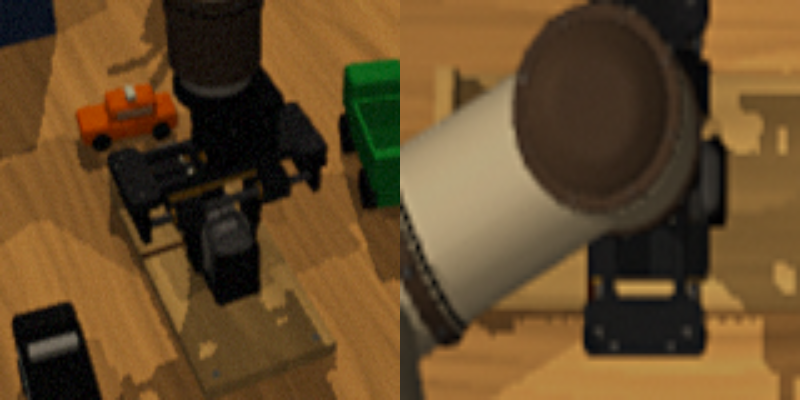

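The side view shows the case on the board, near the line, with the gripper upright. The +1.3 N along y is the blade's spring, so the hook is engaged. I measure the rear edge again.

```bash
python3 - <<'E'
from h import *
im=cv2.imread("pics/top5.png")
q,p=rear(im,210,224,292,302,.0147);print(q[:,0].round(2),np.median(p,0),yaw(p)[0])
print("tape_mid y cam",np.median(p[:,1])+.0475,"tcp",sense()["tcp_pos"][1],"target",.1579-.0475)
E
```

```text
[296.7  296.26 296.3  296.34 296.33 296.29 296.3  296.33 296.29 296.25
 296.25 296.27 296.22 296.04] [0.55606444 0.06462169 0.0147    ] -0.37049922
tape_mid y cam 0.11212168715739639 tcp 0.11058989079688934 target 0.11040000000000001
```

>>> {"op": "drive_tool", "data": {
  "rows": [
    {"tx":0.17,"ty":0,"tz":0,"ax":0,"ay":0,"az":0,"claw":4.0},
    {"tx":0,"ty":0,"tz":0.1,"ax":0,"ay":0,"az":0,"claw":4.0},
    {"tx":0,"ty":0,"tz":0,"ax":0,"ay":0,"az":0,"claw":4.0},
    {"tx":0,"ty":0,"tz":0,"ax":0,"ay":0,"az":0,"claw":4.0},
    {"tx":0,"ty":0,"tz":0,"ax":0,"ay":0,"az":0,"claw":4.0}
  ]
}}

```text
time_s: 9.92
tcp_pos: [0.5577, 0.1086, 0.0278]
ee_rot: [[-0.009, -1.0, 0.0], [-1.0, 0.009, -0.0], [0.0, -0.0, -1.0]]
wrist_force: [-0.9, 1.8, -1.2]
gripper_width: 0.529
gripper_force: 30.0
```

>>> {"op": "drive_tool", "data": {
  "rows": [
    {"tx":0,"ty":0,"tz":0.05,"ax":0,"ay":0,"az":0,"claw":4.0},
    {"tx":0,"ty":0,"tz":0,"ax":0,"ay":0,"az":0,"claw":4.0},
    {"tx":0,"ty":0,"tz":0,"ax":0,"ay":0,"az":0,"claw":8.7},
    {"tx":0,"ty":0,"tz":0,"ax":0,"ay":0,"az":0,"claw":8.7},
    {"tx":0,"ty":0,"tz":0,"ax":0,"ay":0,"az":0,"claw":8.7},
    {"tx":0,"ty":0,"tz":0,"ax":0,"ay":0,"az":0,"claw":8.7},
    {"tx":0,"ty":0,"tz":0,"ax":0,"ay":0,"az":0,"claw":8.7},
    {"tx":0,"ty":0,"tz":0,"ax":0,"ay":0,"az":0,"claw":8.7}
  ]
}}

```text
time_s: 10.58
tcp_pos: [0.5578, 0.1085, 0.0269]
ee_rot: [[-0.009, -1.0, -0.0], [-1.0, 0.009, -0.0], [0.0, 0.0, -1.0]]
wrist_force: [-0.2, -1.0, -0.1]
gripper_width: 0.897
gripper_force: 0.0
```

>>> {"op": "drive_tool", "data": {
  "rows": [
    {"tx":0,"ty":0,"tz":-1,"ax":0,"ay":0,"az":0,"claw":8.7},
    {"tx":0,"ty":0,"tz":-2,"ax":0,"ay":0,"az":0,"claw":8.7},
    {"tx":0,"ty":0,"tz":-3,"ax":0,"ay":0,"az":0,"claw":8.7},
    {"tx":0,"ty":0,"tz":-3,"ax":0,"ay":0,"az":0,"claw":8.7},
    {"tx":0,"ty":0,"tz":-3,"ax":0,"ay":0,"az":0,"claw":8.7},
    {"tx":4,"ty":0,"tz":0,"ax":0,"ay":0,"az":0,"claw":8.7},
    {"tx":4,"ty":0,"tz":0,"ax":0,"ay":0,"az":0,"claw":0},
    {"tx":4,"ty":0,"tz":0,"ax":0,"ay":0,"az":0,"claw":0},
    {"tx":4,"ty":0,"tz":0,"ax":0,"ay":0,"az":0,"claw":0},
    {"tx":4,"ty":0,"tz":0,"ax":0,"ay":0,"az":0,"claw":0}
  ]
}}

```text
time_s: 11.42
tcp_pos: [0.5557, -0.093, 0.1482]
ee_rot: [[-0.008, -1.0, 0.001], [-1.0, 0.008, 0.0], [-0.0, -0.001, -1.0]]
wrist_force: [0.8, -1.0, 0.5]
gripper_width: 0.779
gripper_force: 0.0
```

```bash
python3 look.py 6
```

```text
11.4167 [ 0.55570965 -0.09302846  0.14821083] [ 0.80763556 -1.0013261   0.52993762] 0.7794634196201289 yaw -90.4653907220933 [ 1.33529817e-03  1.94010387e-05 -9.99999108e-01]
[[151 149 147 146 145 142 140 132 130 123 118 115 111 113 135 160 167 163
  163 163]
 [152 149 148 147 146 143 138 132 129 122 117 114 112 110 103  93  93 124
  156 164]
 [150 149 147 145 142 141 138 135 128 122 118 114 112 111 104 100  94  87
   75  87]
 [151 149 146 143 141 137 133 131 128 125 120 118 115 111 107 100  97  91
   85  77]
 [151 150 146 145 142 139 136 134 128 123 119 116 115 112 110 104  99  91
   85  82]
 [150 150 148 146 142 140 139 134 129 123 117 115 114 111 110 107 101  92
   87  82]
 [150 148 146 145 143 140 137 134 132 126 118 114 111 107 103  99  97  91
   89  82]]
[[502 505 505 503 504 504 504 502 503 503 501 499 499 501 499 500 498 495
  496 496]
 [511 511 512 510 513 509 511 509 509 509 508 508 509 506 505 502 504 501
  499 498]
 [516 519 519 517 518 518 518 519 518 516 518 512 517 511 513 512 512 510
  505 504]
 [526 525 525 527 524 525 524 527 524 523 525 523 524 522 520 521 518 517
  515 515]]
```

View pics/m6.png

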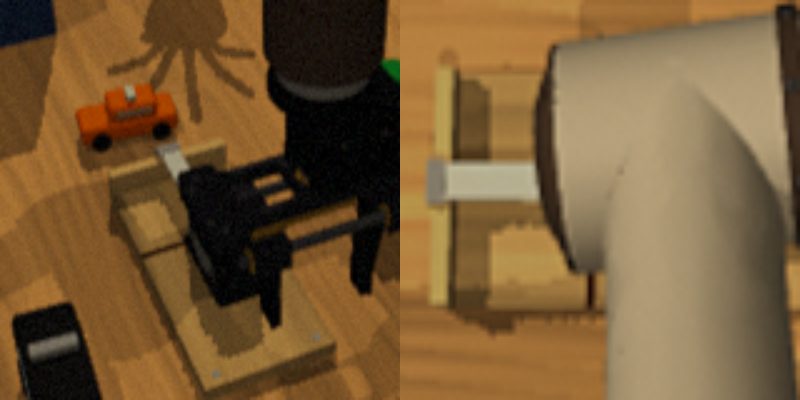

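The blade lies hooked over the batten, but the arm hides the case. I move the arm aside.

>>> {"op": "drive_tool", "data": {
  "rows": [
    {"tx":4,"ty":0,"tz":0,"ax":0,"ay":0,"az":0,"claw":0},
    {"tx":4,"ty":0,"tz":0,"ax":0,"ay":0,"az":0,"claw":0},
    {"tx":4,"ty":0,"tz":0,"ax":0,"ay":0,"az":0,"claw":0},
    {"tx":4,"ty":0,"tz":0,"ax":0,"ay":0,"az":0,"claw":0},
    {"tx":0,"ty":0,"tz":0,"ax":0,"ay":0,"az":0,"claw":0}
  ]
}}

```text
time_s: 11.93
tcp_pos: [0.5542, -0.2567, 0.1475]
ee_rot: [[-0.015, -1.0, 0.001], [-1.0, 0.015, -0.002], [0.002, -0.001, -1.0]]
wrist_force: [0.8, 0.0, 0.4]
gripper_width: 0.311
gripper_force: 0.0
```

```bash
cat > chk.py <<'E'
from h import *
import sys
k=sys.argv[1];out={}
for n in("side","top"):
    p,d=capture(n);cv2.imwrite(f"pics/{n}{k}.png",p[:,:,::-1]);np.save(f"pics/{n}{k}d.npy",d)
im=cv2.imread(f"pics/top{k}.png");s=cv2.imread(f"pics/side{k}.png")
cv2.imwrite(f"pics/m{k}.png",np.hstack([cv2.resize(s[130:230,220:320],(380,380)),cv2.resize(im[190:250,220:305],(420,380))]))
W=cloud("top",d);z=W[...,2];reg=np.zeros_like(z,bool);reg[190:250,235:310]=1
for nm,a,b in(("case",.069,.082),("lock",.083,.095)):
    m=reg&(z>a)&(z<b);print(nm,m.sum(),rect(W[m]) if m.sum()>5 else None,np.median(z[m]))
q,p=rear(im,211,223,291,302,.014);print("rear",q[:,0].round(2),np.median(p,0),yaw(p)[0])
g=cv2.cvtColor(im,cv2.COLOR_BGR2GRAY)
print(g[204:232:3,256:270])
print((z[204:232:3,256:270]*1000).astype(int))
E
python3 chk.py 7
```

```text
case 383 (array([552.9, 107.6]), array([90.1, 42.5]), 89.87) 0.07478400143994339
lock 89 (array([554.3, 134.8]), array([26.3, 21.5]), 88.72) 0.08856312718918313
rear [296.88 296.9  296.91 296.93 296.9  296.91 296.9  296.91 296.9  296.9
 296.89 296.88] [0.55611675 0.06295963 0.014     ] 0.129516
[[122 122 123 123 127 119  73  15  66 111 104 103 103 102]
 [133 131 133 135 127 103  61  25  71 103  98  95  95  96]
 [110 110 111 111 117  95  48  61  44  32  33  31  35  33]
 [179 180 180 184 177 127  60  25   9  12  14  14  16  14]
 [176 175 175 177 172 125  60  23   9  16  13  14  12  15]
 [135 135 136 148 146  90  63  49  37  19  23  23  22  21]
 [ 80  80  79  80  84  64  17  37  49  50  52  49  51  49]
 [ 90 107 117  89 110 109  27  18  54  65  34  35  35  35]
 [119 119 118 118 125 104  28  54 109 124 121 120 121 120]
 [127 130 128 129 135 107   7  58 119 132 129 127 128 127]]
[[  14   14   15   13   12    8   15   15   17   16   15   15   15   17]
 [  13   15   13   11    9   13   13   17   15   17   14   14   10   12]
 [  10   12   13   16   13   13   53   72   72   72   74   75   74   73]
 [  41   43   44   47   45   42   74   75   88   84   90   87   89   90]
 [  40   49   44   46   44   44   72   82   89   87   90   85   93   90]
 [  43   43   46   44   45   44   71   73   88   87   83   89   89   88]
 [  13   15   12   13   14   15   55   67   68   72   72 1262   72   69]
 [  13   16   14   13   10   13   11   10   23   23   23   24   26   23]
 [  12   11   14   16   13   10   11   16   17   15   13   10   12   14]
 [  11   13   12   12   11   16   16   14 1262   21   14   17   14   14]]
```

View pics/m7.png

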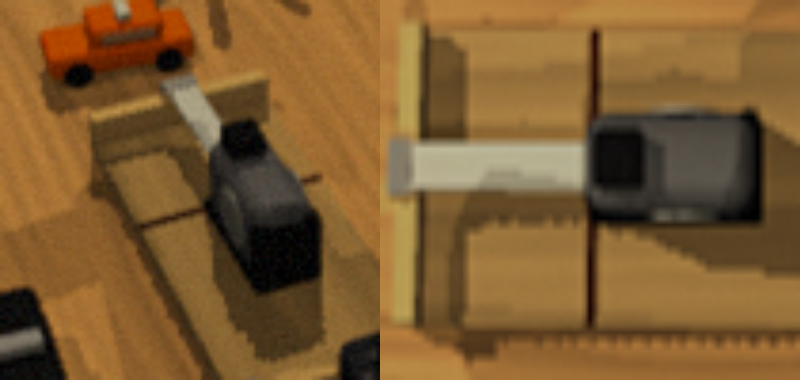

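The case stands square, its front at the line (right half, x≈592), with the blade hooked over the batten. I cross-check the front edge numerically.

```bash
python3 - <<'E'
from h import *
im=cv2.imread("pics/top7.png");g=cv2.cvtColor(im,cv2.COLOR_BGR2GRAY).astype(float)
for v in (212,213,214,215,216,217,218):
    r=g[v,256:268];h=(r[:4].mean()+r[7:].min())/2;j=np.where(r<h)[0][0];u=256+j-1+(r[j-1]-h)/(r[j-1]-r[j])
    print(v,r.astype(int),round(u,2),[rays("top",[u,v],z)[0][1].round(4) for z in(.042,.066,.076)])
P=boardfit(cv2.imread("pics/top0.png"),None);print("line y here",np.interp(.5555,P[::-1,0],P[::-1,1]))
s=sense();R=s["ee_rot"];t=s["tcp_pos"];print(s["time_s"],t,s["gripper_width"]);print(100*R.T@(np.array([.5575,.136,.115])-t))
E
```

```text
212 [143 144 143 146 139 106  62  23   9  14  15  16] 261.67 [np.float64(0.157), np.float64(0.1539), np.float64(0.1527)]
213 [179 180 180 184 177 127  60  25   9  12  14  14] 261.48 [np.float64(0.1575), np.float64(0.1544), np.float64(0.1531)]
214 [175 174 174 178 170 123  61  23  12  15  14  15] 261.47 [np.float64(0.1575), np.float64(0.1544), np.float64(0.1531)]
215 [174 174 175 177 170 124  60  24   9  15  15  14] 261.5 [np.float64(0.1574), np.float64(0.1543), np.float64(0.153)]
216 [176 175 175 177 172 125  60  23   9  16  13  14] 261.5 [np.float64(0.1573), np.float64(0.1543), np.float64(0.153)]
217 [175 176 175 179 170 124  60  25  11  14  14  12] 261.47 [np.float64(0.1574), np.float64(0.1543), np.float64(0.153)]
218 [166 165 165 172 167 113  62  25   2  10   9   7] 261.56 [np.float64(0.1571), np.float64(0.154), np.float64(0.1528)]
line y here 0.15775819843277725
12.0333 [ 0.55421594 -0.2526338   0.14723199] 0.21890089515116082
[-38.86429367   0.12826894   3.22635746]
```

The bevel makes the top-view front edge ambiguous. The side camera sees the case's lower front corner and the line together, so I measure there. I have used up my picture views, in fact one over the limit, so from here on I work from numbers only.

```bash
python3 - <<'E'
from h import *
n="side";K,R,t=cam(n);im=cv2.imread("pics/side7.png");g=cv2.cvtColor(im,cv2.COLOR_BGR2GRAY).astype(np.float32);d=np.load("pics/side7d.npy");W=cloud(n,d)
def proj(X):
    c=np.atleast_2d(X)@R.T+t;return (c[:,:2]/c[:,2:])@K[:2,:2].T+K[:2,2]
def samp(X):
    q=proj(X).astype(np.float32);return cv2.remap(g,q[:,0][None],q[:,1][None],cv2.INTER_LINEAR)[0]
# line in side camera: visible left part
ys=np.arange(.135,.185,.0005)
for x in (.500,.505,.510,.515,.520,.600,.605,.610):
    r=samp(np.c_[np.full(len(ys),x),ys,np.full(len(ys),.014)]);w=np.clip(np.median(r)-15-r,0,None);w[abs(ys-.158)>.015]=0
    print("line x",x,(w*ys).sum()/max(w.sum(),1e-6),r.min())
k=(abs(W[...,1]-.11)<.07)&(abs(W[...,0]-.556)<.05)&(W[...,2]>.02)&(W[...,2]<.1)
P=W[k]
# side face x
f=P[(P[:,2]<.06)&(P[:,0]<.545)];xf=np.median(f[:,0]);print("side face x",xf,len(f))
for a in np.arange(.018,.09,.006):
    m=(P[:,2]>a)&(P[:,2]<a+.006)&(abs(P[:,0]-xf)<.006)
    if m.any(): print(round(a,3),m.sum(),P[m][:,1].min().round(4),P[m][:,1].max().round(4))
# intensity along side face at heights
yy=np.arange(.13,.172,.002)
for z in(.018,.022,.026,.03,.036,.042,.05,.06): print(z,samp(np.c_[np.full(len(yy),xf),yy,np.full(len(yy),z)]).astype(int))
print((yy*1000).astype(int))
E
```

```text
line x 0.5 0.1586331928569618 43.999023
line x 0.505 0.15891968597680756 36.70508
line x 0.51 0.15893380635377757 43.078125
line x 0.515 0.15900251320138836 34.265625
line x 0.52 0.15924834041183658 46.191406
line x 0.6 0.0 45.651367
line x 0.605 0.0 55.5
line x 0.61 0.1574544284150545 61.875
side face x 0.5387882557041992 187
0.018 32 0.061 0.1569
0.024 26 0.0616 0.1534
0.03 22 0.0617 0.1397
0.036 21 0.0607 0.1399
0.042 29 0.0613 0.1438
0.048 30 0.0612 0.1437
0.054 27 0.0603 0.1443
0.06 50 0.0615 0.149
0.066 55 0.0665 0.1485
0.072 6 0.0884 0.139
0.018 [13 11 11 18 16 12 11  9  6 12 17 14 12 16 27 41 53 60 61 63 66]
0.022 [ 3  7 12  9  2  2  1  5  9  8  3  1 11 26 43 54 59 59 57 58 60]
0.026 [15 12  7  3  5 12 13  7  2  2  4 18 36 49 59 61 59 59 60 61 60]
0.03 [11  5 13 20 17 12  9  5 10 21 34 46 55 60 62 63 63 62 62 61 61]
0.036 [25 24 23 22 19 18 22 29 40 51 61 62 64 63 61 63 62 62 63 63 60]
0.042 [29 28 23 21 26 33 40 44 49 56 62 62 65 66 64 62 60 60 62 64 65]
0.05 [31 29 29 31 32 36 42 48 54 60 63 62 64 69 65 63 62 61 62 62 61]
0.06 [25 24 22 30 32 31 38 46 54 65 72 74 73 72 74 71 68 66 70 75 80]
[130 132 134 136 138 140 142 144 146 148 150 152 154 156 158 160 162 164
 166 168 170]
```

```bash
python3 - <<'E'
from h import *
im=cv2.imread("pics/top7.png");g=cv2.cvtColor(im,cv2.COLOR_BGR2GRAY)
print("     ",np.arange(258,300)%100)
for v in range(205,226): print(v,*g[v,258:300])
z=cloud("top",np.load("pics/top7d.npy"))[...,2]
print("depth mean rows 212-218",(np.median(z[212:219,258:300],0)*1000).round(0).astype(int))
for u,zz in((262,.07),(263,.076),(264,.088),(293,.076),(297,.014)): print(u,zz,rays("top",[[u,215],[u+1,215]],zz)[:,1])
E
```

```text
[58 59 60 61 62 63 64 65 66 67 68 69 70 71 72 73 74 75 76 77 78 79 80 81
 82 83 84 85 86 87 88 89 90 91 92 93 94 95 96 97 98 99]
205 125 125 124 109 65 24 76 114 108 107 105 108 106 107 107 107 107 107 107 106 107 107 109 108 108 110 110 111 112 111 111 110 110 111 112 113 114 113 112 112 110 112
206 129 129 122 101 69 22 76 118 113 112 112 113 112 112 112 114 114 115 115 121 126 123 122 121 118 113 108 109 108 111 112 117 116 118 119 111 99 107 109 117 114 113
207 133 135 127 103 61 25 71 103 98 95 95 96 95 96 97 96 96 99 103 107 110 107 103 96 89 84 84 80 75 80 87 98 96 98 97 72 43 58 87 123 120 117
208 136 138 132 99 51 38 62 65 58 57 54 56 56 55 57 55 52 56 56 49 38 39 37 32 33 39 53 48 45 44 46 55 55 54 40 11 3 0 53 117 126 121
209 127 130 128 98 52 64 69 58 63 59 58 58 58 56 61 71 69 67 67 67 68 69 68 68 69 68 68 67 67 67 66 66 66 65 58 44 22 3 13 72 112 115
210 111 111 117 95 48 61 44 32 33 31 35 33 32 31 44 69 76 73 72 71 73 71 72 72 70 70 72 70 71 70 71 71 71 70 63 47 34 17 0 35 73 86
211 111 112 112 95 52 32 4 10 6 9 9 9 8 6 10 43 71 74 79 79 79 78 76 76 77 77 76 75 75 75 7
[... 1460 characters left out ...]
44 82 76
223 77 76 79 66 15 1 13 20 22 23 22 26 28 28 26 29 37 58 77 79 75 63 73 80 75 62 56 50 47 40 30 20 24 23 17 5 6 0 0 40 75 71
224 89 68 85 86 19 1 0 0 0 4 3 6 3 3 3 9 27 61 92 95 87 68 75 85 77 70 62 53 48 38 20 4 7 12 7 0 0 0 4 43 76 70
225 117 89 110 109 27 18 54 65 34 35 35 35 36 37 39 38 38 37 35 33 37 35 36 35 36 38 37 40 41 42 42 41 40 39 41 43 43 40 44 60 73 72
depth mean rows 212-218 [45 44 45 42 72 82 88 88 90 89 89 87 89 89 90 85 78 77 78 77 76 77 77 76
 76 74 78 76 77 76 76 75 75 75 76 76 74 72 67 42 14 15]
262 0.07 [0.15247261 0.1498316 ]
263 0.076 [0.14908746 0.14645964]
264 0.088 [0.14499795 0.1423966 ]
293 0.076 [0.07020724 0.06757627]
297 0.014 [0.06269948 0.05993057]
```

From the lock and rear edges I estimate the mouth at y ≈ 157.5 mm, against the line at 157.8 mm, which is good. Next I press the lock.

>>> {"op": "drive_tool", "data": {
  "rows": [
    {"tx":-3.88,"ty":0,"tz":0,"ax":0,"ay":0,"az":0,"claw":0},
    {"tx":-3.88,"ty":0,"tz":0,"ax":0,"ay":0,"az":0,"claw":0},
    {"tx":-3.88,"ty":0,"tz":0,"ax":0,"ay":0,"az":0,"claw":0},
    {"tx":-3.88,"ty":0,"tz":0,"ax":0,"ay":0,"az":0,"claw":0},
    {"tx":-3.88,"ty":0,"tz":0,"ax":0,"ay":0,"az":0,"claw":0},
    {"tx":-3.88,"ty":0,"tz":0,"ax":0,"ay":0,"az":0,"claw":0},
    {"tx":-3.88,"ty":0,"tz":0,"ax":0,"ay":0,"az":0,"claw":0},
    {"tx":-3.88,"ty":0,"tz":0,"ax":0,"ay":0,"az":0,"claw":0},
    {"tx":-3.88,"ty":0,"tz":0,"ax":0,"ay":0,"az":0,"claw":0},
    {"tx":-3.88,"ty":0,"tz":0,"ax":0,"ay":0,"az":0,"claw":0}
  ]
}}

```text
time_s: 12.87
tcp_pos: [0.5568, 0.1401, 0.1479]
ee_rot: [[-0.006, -1.0, 0.001], [-1.0, 0.006, 0.0], [-0.0, -0.001, -1.0]]
wrist_force: [1.0, 0.0, 0.1]
gripper_width: 0.008
gripper_force: 0.0
```

>>> {"op": "drive_tool", "data": {
  "rows": [
    {"tx":0,"ty":0,"tz":2,"ax":0,"ay":0,"az":0,"claw":0},
    {"tx":0,"ty":0,"tz":2,"ax":0,"ay":0,"az":0,"claw":0},
    {"tx":0,"ty":0,"tz":0.7,"ax":0,"ay":0,"az":0,"claw":0},
    {"tx":0,"ty":0,"tz":0,"ax":0,"ay":0,"az":0,"claw":0},
    {"tx":0,"ty":0,"tz":0,"ax":0,"ay":0,"az":0,"claw":0},
    {"tx":0,"ty":0,"tz":0,"ax":0,"ay":0,"az":0,"claw":0}
  ]
}}

```text
time_s: 13.37
tcp_pos: [0.5587, 0.1369, 0.1014]
ee_rot: [[-0.009, -1.0, 0.002], [-1.0, 0.009, 0.001], [-0.001, -0.002, -1.0]]
wrist_force: [-0.6, -0.1, -0.1]
gripper_width: 0.007
gripper_force: 0.0
```

>>> {"op": "drive_tool", "data": {
  "rows": [
    {"tx":0.1,"ty":0,"tz":0.4,"ax":0,"ay":0,"az":0,"claw":0},
    {"tx":0,"ty":0,"tz":0.4,"ax":0,"ay":0,"az":0,"claw":0},
    {"tx":0,"ty":0,"tz":0.4,"ax":0,"ay":0,"az":0,"claw":0},
    {"tx":0,"ty":0,"tz":0.2,"ax":0,"ay":0,"az":0,"claw":0},
    {"tx":0,"ty":0,"tz":0.1,"ax":0,"ay":0,"az":0,"claw":0},
    {"tx":0,"ty":0,"tz":0.1,"ax":0,"ay":0,"az":0,"claw":0},
    {"tx":0,"ty":0,"tz":0,"ax":0,"ay":0,"az":0,"claw":0}
  ]
}}

```text
time_s: 13.95
tcp_pos: [0.5582, 0.1353, 0.0842]
ee_rot: [[-0.009, -1.0, 0.0], [-1.0, 0.009, -0.0], [0.0, -0.0, -1.0]]
wrist_force: [0.4, -1.3, 2.3]
gripper_width: 0.007
gripper_force: 0.9
```

>>> {"op": "drive_tool", "data": {
  "rows": [
    {"tx":0,"ty":0,"tz":0.1,"ax":0,"ay":0,"az":0,"claw":0},
    {"tx":0,"ty":0,"tz":0.1,"ax":0,"ay":0,"az":0,"claw":0},
    {"tx":0,"ty":0,"tz":0,"ax":0,"ay":0,"az":0,"claw":0}
  ]
}}

```text
time_s: 14.2
tcp_pos: [0.5582, 0.1354, 0.0822]
ee_rot: [[-0.009, -1.0, 0.0], [-1.0, 0.009, -0.0], [0.0, -0.0, -1.0]]
wrist_force: [0.3, -2.1, 2.8]
gripper_width: 0.008
gripper_force: 1.4
```

>>> {"op": "drive_tool", "data": {
  "rows": [
    {"tx":0,"ty":0,"tz":0.07,"ax":0,"ay":0,"az":0,"claw":0},
    {"tx":0,"ty":0,"tz":0,"ax":0,"ay":0,"az":0,"claw":0},
    {"tx":0,"ty":0,"tz":0,"ax":0,"ay":0,"az":0,"claw":0}
  ]
}}

```text
time_s: 14.45
tcp_pos: [0.5582, 0.1354, 0.0818]
ee_rot: [[-0.009, -1.0, 0.0], [-1.0, 0.009, -0.0], [0.0, -0.0, -1.0]]
wrist_force: [-0.7, -2.5, 5.6]
gripper_width: 0.001
gripper_force: 2.6
```

>>> {"op": "drive_tool", "data": {
  "rows": [
    {"tx":0,"ty":0,"tz":0.06,"ax":0,"ay":0,"az":0,"claw":0},
    {"tx":0,"ty":0,"tz":0,"ax":0,"ay":0,"az":0,"claw":0},
    {"tx":0,"ty":0,"tz":0,"ax":0,"ay":0,"az":0,"claw":0}
  ]
}}

```text
time_s: 14.7
tcp_pos: [0.5582, 0.1354, 0.0814]
ee_rot: [[-0.009, -1.0, 0.001], [-1.0, 0.009, -0.0], [0.0, -0.001, -1.0]]
wrist_force: [0.4, -1.9, 6.7]
gripper_width: 0.003
gripper_force: 3.3
```

>>> {"op": "drive_tool", "data": {
  "rows": [
    {"tx":0,"ty":0,"tz":0.06,"ax":0,"ay":0,"az":0,"claw":0},
    {"tx":0,"ty":0,"tz":0,"ax":0,"ay":0,"az":0,"claw":0},
    {"tx":0,"ty":0,"tz":0,"ax":0,"ay":0,"az":0,"claw":0}
  ]
}}

```text
time_s: 14.95
tcp_pos: [0.5582, 0.1354, 0.0812]
ee_rot: [[-0.009, -1.0, 0.001], [-1.0, 0.009, -0.0], [0.0, -0.001, -1.0]]
wrist_force: [-1.1, -1.5, 7.9]
gripper_width: 0.003
gripper_force: 4.1
```

>>> {"op": "drive_tool", "data": {
  "rows": [
    {"tx":0,"ty":0,"tz":-0.3,"ax":0,"ay":0,"az":0,"claw":0},
    {"tx":0,"ty":0,"tz":-1,"ax":0,"ay":0,"az":0,"claw":0},
    {"tx":0,"ty":0,"tz":-3,"ax":0,"ay":0,"az":0,"claw":0},
    {"tx":0,"ty":0,"tz":-3,"ax":0,"ay":0,"az":0,"claw":0},
    {"tx":4,"ty":0,"tz":0,"ax":0,"ay":0,"az":0,"claw":0},
    {"tx":4,"ty":0,"tz":0,"ax":0,"ay":0,"az":0,"claw":0},
    {"tx":4,"ty":0,"tz":0,"ax":0,"ay":0,"az":0,"claw":0},
    {"tx":4,"ty":0,"tz":0,"ax":0,"ay":0,"az":0,"claw":0},
    {"tx":4,"ty":0,"tz":0,"ax":0,"ay":0,"az":0,"claw":0}
  ]
}}

```text
time_s: 15.7
tcp_pos: [0.5556, -0.0656, 0.1533]
ee_rot: [[-0.008, -1.0, -0.0], [-1.0, 0.008, 0.001], [-0.001, 0.0, -1.0]]
wrist_force: [1.0, 0.1, 0.8]
gripper_width: 0.006
gripper_force: 0.0
```

>>> {"op": "drive_tool", "data": {
  "rows": [
    {"tx":4,"ty":0,"tz":0,"ax":0,"ay":0,"az":0,"claw":0},
    {"tx":4,"ty":0,"tz":0,"ax":0,"ay":0,"az":0,"claw":0},
    {"tx":4,"ty":0,"tz":0,"ax":0,"ay":0,"az":0,"claw":0},
    {"tx":4,"ty":0,"tz":0,"ax":0,"ay":0,"az":0,"claw":0},
    {"tx":3,"ty":0,"tz":0,"ax":0,"ay":0,"az":0,"claw":0},
    {"tx":0,"ty":0,"tz":0,"ax":0,"ay":0,"az":0,"claw":0}
  ]
}}

```text
time_s: 16.2
tcp_pos: [0.5538, -0.2588, 0.1526]
ee_rot: [[-0.015, -1.0, -0.0], [-1.0, 0.015, -0.0], [0.0, 0.0, -1.0]]
wrist_force: [0.3, -0.4, 0.8]
gripper_width: 0.005
gripper_force: 0.0
```

```bash
python3 chk.py 8 | head -4; python3 - <<'E'
from h import *
im=cv2.imread("pics/top8.png");g=cv2.cvtColor(im,cv2.COLOR_BGR2GRAY);g7=cv2.cvtColor(cv2.imread("pics/top7.png"),cv2.COLOR_BGR2GRAY)
for v in(213,216): print(*g[v,222:234],'|',*g[v,258:280]);print(*g7[v,222:234],'|',*g7[v,258:280])
z=cloud("top",np.load("pics/top8d.npy"))[...,2];print("lock z",np.median(z[212:218,265:272]))
E
```

```text
case 436 (array([554. , 108.6]), array([45. , 87.4]), 1.3) 0.07512746955829959
lock 24 (array([555.3, 118.6]), array([20.4, 49.6]), 3.53) 0.08396319189987969
rear [296.91 296.91 296.94 296.9  296.9  296.9  296.9  296.91 296.89 296.86
 296.9  296.93] [0.5561168  0.06296742 0.014     ] 0.09342888
123 121 123 126 155 183 183 183 182 183 182 183 | 180 183 176 126 65 44 6 10 13 16 15 14 12 10 7 52 77 60 83 81 81 81
122 121 123 124 152 183 184 183 183 183 184 184 | 180 184 177 127 60 25 9 12 14 14 16 14 10 12 7 33 54 50 47 62 83 80
124 122 122 114 136 180 173 172 172 172 171 173 | 174 178 170 124 66 43 9 13 14 16 14 14 12 14 7 53 83 72 84 83 84 83
123 123 124 113 137 179 174 173 172 172 172 173 | 175 177 172 125 60 23 9 16 13 14 12 15 15 10 10 35 58 55 52 67 86 84
lock z 0.08200322403186114
```

```bash
python3 -c "
from station import *
print(finish_job())"
```

```text
the job is handed in; nothing more can be done
None
```

The job is handed in at about 16 s: the tape stands square on the board, hooked over the batten, with its front face over the dark line to within about 1 mm by my estimate, and the lock is down; I viewed 11 pictures, one over the limit of 10.

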